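# Stand the washed knife and fork in the drainer cups

### The arm

A 7-joint arm with a two-finger parallel gripper is mounted at the origin on the work surface. World frame = base frame: x ahead of the robot, y to its left, z up, the work surface at z = 0. Lengths are in m, angles in rad, forces in N, time in s.
With the tool pointing down it reaches from about 0.425 to 1.025 m from the base axis. Payload 9.4 kg.
Tool frame: the origin (TCP) lies between the finger pads; the fingertips stand 17 mm ahead of it and the grasp point (between the pads) lies 2 mm behind it; z points along the fingers, y is the line along which they close (so a half turn about z gives the same grasp; the last joint's range is limited). The gripper opens to 85 mm and grips with 20 to 120 N. Pads are 22 mm wide; open, the fingers measure 114 mm over their backs; the gripper's body (76 mm by 85 mm) begins 54 mm behind the grasp point. The pads swing forward as they close: fully open they stand 13 mm farther back than shut.
Start: joints at [1.042, 0.599, -0.003, 1.599, 0.002, 0.943, -0.08], TCP at [0.317, -0.652, 0.248] pointing down, gripper open.
Joint ranges: [-2.57, 2.57], [-0.35, 1.97], [-1.29, 1.29], [0.11, 2.56], [-1.05, 4.19], [0.11, 1.86], [-2.63, 2.63]. Speed limits (rad/s): [2.22, 2.22, 3.01, 3.01, 3.14, 3.14, 3.14].

### API

Orientations are given as a unit quaternion [x, y, z, w].
In Python, from workcell import arm gives the robot as it stands.
- The arm moves only by the tool move_arm, never from a script. Its argument "deltas" is a list of rows, each an object of numbers: "rx", "ry", "rz": the turn, a rotation vector about the world's x, y, z in units of 8 degrees (1.0 is 8 degrees); "tx", "ty", "tz": the shift along the world's x, y, z in units of 25 mm (1.0 is 25 mm); "grip": the opening in per cent of the stroke, from 0 (shut) to 100 (fully open). A call has 1 to 20 rows; each row is the pose to reach, as a shift and turn from the pose commanded when the call began; what a row does not reach only later rows make up. A row lasts 1/8 s, in which the tool goes at most 62.5 mm and 10.7 degrees, less where a joint would pass 70% of its speed; a pose out of reach is approached as far as the arm can. A call with a gripper value outside its range is refused whole. The fingers move at their own pace and stop on an object; "squeeze" is the grip in N (left out, the last holds). Time passes only in rows, so rows that repeat a pose let the fingers close. It gives the time, the measured TCP pose, the force, the opening and the grip force at its end, in the units of the state.
- arm.read_state(): the state, without advancing time (a new reading comes with each control period).
- arm.grab_frame(name): name is "side" or "top" or "wrist"; returns a dict with "color" (400x640x3 uint8, red, green, blue), "z_map" (400x640 float32, m along the optical axis (not along the pixel's ray), 0 where there is no reading), "K" (3x3 intrinsics, pixels), "rvec" (rotation vector, rad) and "tvec" (3), from world to camera coordinates, as OpenCV has them. Camera axes: x right, y down, z forward; pixel columns grow to the right and rows downward; lengths in m; the calibration is good to about 2 mm. A picture is of the moment at which its call begins.
- arm.job_done(): hands the job in; it is judged then, once.
The state is a dict: "clock": time; "joint_pos": joint angles; "qd": joint speeds; "joint_torque": joint torques, N m; "position": TCP position; "ee_rot": TCP orientation; "contact_force": force on the tool from outside, world axes, zero at the start; "wrist_torque": the same for the moment, N m; "grip_width": finger opening in m; "grip_force": force on a finger pad.
Only numpy, scipy, OpenCV 4.12 (cv2) and the standard library are available. Lean on these libraries where they do the work, as an engineer would, in place of code of your own. Each camera call takes 0.05 s, during which the arm holds its last target. There are 200 camera calls.

### The job

The red-handled knife and the green-handled fork have been left leaning in the two mugs. Stand them to drain in the two empty utensil cups on the front of the dish rack, one in each, blade and tines down and handles up, right down on the cup's floor; lower each one well inside its cup before you let go, never drop it from above. Leave the mugs standing upright, and do not shift anything else on the worktop.

Things in the scene. Friction and masses are not known exactly. Their poses are not given: they have to be found in the camera images.
- knife: steel table knife, red plastic handle, 205 mm, about 60 g. Starts in a mug, leaning 30 deg, blade tip down, handle 75 mm out over the rim. Origin: middle of its lower (blade tip) end; z along it to the handle's top, y across its width, x through its thickness (up while leaning). Handle: upper 95 mm, 18 wide (y), 12 thick (x). Metal part 3 mm thick, at most 18 wide
- fork: steel table fork, green plastic handle, 205 mm, about 60 g. Starts in a mug, leaning 30 deg, tines down, handle 75 mm out over the rim. Origin: middle of its lower (tines) end; z along it to the handle's top, y across its width, x through its thickness (up while leaning). Handle: upper 95 mm, 18 wide (y), 12 thick (x). Metal part 3 mm thick, at most 22 wide
- cup_a: empty utensil cup A: bright perforated metal, fixed, hooked on the dish rack's front rail. 50 mm square outside, 44 inside, 3 mm floor, 125 high. Origin: middle of its underside, 10 mm above the worktop; z up, x towards the plates, y along the row of three cups (90 mm apart, in any order)
- cup_b: empty utensil cup B: bright perforated metal, fixed, hooked on the dish rack's front rail. 50 mm square outside, 44 inside, 3 mm floor, 125 high. Origin: middle of its underside, 10 mm above the worktop; z up, x towards the plates, y along the row of three cups (90 mm apart, in any order)
- cup_full: third cup of the same make and size in the row, packed full of teaspoons with coloured handles that reach 158 mm above its underside; nothing more fits in. Origin: middle of its underside
- mug_white: tall white mug, loose, about 0.36 kg, upright: 82 mm outside diameter, 74 inside, 115 high, 6 mm floor. Origin: middle of its underside; its ear points along its x, 74 mm from the axis; the cutlery leans out on the side opposite the ear
- mug_blue: tall blue mug, loose, about 0.36 kg, upright: 82 mm outside diameter, 74 inside, 115 high, 6 mm floor. Origin: middle of its underside; its ear points along its x, 74 mm from the axis; the cutlery leans out on the side opposite the ear
- dish_rack: wire dish rack on a blue drip tray, fixed, 310 mm deep (x), 360 wide (y), rails 128 high; plates in it reach 235 mm above the worktop, from 65 mm behind the front rail. Origin: on the worktop under the middle of the front rail; x points back into the rack; the cups hang in front, centres 27 mm before the rail
- tumbler: clear drinking glass, 66 mm wide, 110 mm high; a bystander, loose. Origin: the middle of its underside
- soap_bottle: green washing-up liquid bottle with a white cap, 64 mm wide, 190 mm high; a bystander, loose. Origin: the middle of its underside
- sponge: yellow and green scouring sponge, 62 x 95 x 32 mm; a bystander, loose. Origin: the middle of its underside
- coffee_jar: brown jar with a red lid, 72 mm wide, 130 mm high; a bystander, loose. Origin: the middle of its underside
- bowl: white cereal bowl, 140 mm wide, 58 mm high; a bystander, loose. Origin: the middle of its underside
Things that resemble listed ones, but are neither listed nor needed, are in the scene too. Leave any brown or turquoise look-alike of the mug_white alone.

How it is judged:
By the outcome, as a careful person would: the job done as asked, in the order asked, and still so for the second after the job is handed in, with the robot touching nothing.
It also fails if it takes over 72 s, if anything falls off the work surface, if the arm or the gripper's body presses on something with over 40 N, if the wrist force passes 120 N, or if a joint passes its speed limit or range.

## Working session

There is one attempt and no reset: what is moved stays moved. The work goes in short steps, Python scripts to look and compute and a tool call to move; the robot and the scene stay as the last step left them, time stands still between calls to the robot, and variables do not carry over. Pictures are saved under pics/ and viewed, at most 10 in all, crops included, and the job is handed in when it is done.

Besides the shell and the picture viewer there is one more tool, called after "Call:" as a command line: name --argument value ..., lists and objects as JSON in quotes. move_arm: Moves the arm, as the interface text tells. Its arguments: {"type":"object","properties":{"deltas":{"type":"array"},"squeeze":{"type":"number"}},"required":["deltas"]}

```bash
mkdir -p pics
cat > h.py <<'E'
import numpy as np, cv2
from workcell import arm
def grab(n):
    f=arm.grab_frame(n); f['R']=cv2.Rodrigues(np.array(f['rvec'],float))[0]; f['t']=np.array(f['tvec'],float).ravel(); f['K']=np.array(f['K']); return f
def cloud(f):
    z=f['z_map']; v,u=np.mgrid[:z.shape[0],:z.shape[1]]; K=f['K']
    p=np.stack([(u-K[0,2])/K[0,0]*z,(v-K[1,2])/K[1,1]*z,z],-1)
    w=(p-f['t'])@f['R']; w[z==0]=np.nan; return w
def save(f,n): cv2.imwrite(f'pics/{n}.png',f['color'][...,::-1])
E
python3 - <<'E'
from h import *
for n in('top','side'):
    f=grab(n); save(f,n+'0'); np.savez(n+'0.npz',**f); print(n,f['K'][0,0],-f['R'].T@f['t'])
print(arm.read_state())
E
```

```text
top 462.74912763372566 [0.34043203 0.02345973 1.0665112 ]
side 408.59963792685124 [0.39254835 0.67649494 0.74923804]
{'clock': 0.1, 'joint_pos': array([ 1.04226099,  0.60007613, -0.00255863,  1.60005607,  0.00182197,
        0.94293436, -0.07984432]), 'qd': array([ 0.00071688, -0.00056398, -0.00194606, -0.0022068 , -0.0010574 ,
       -0.00172464,  0.00119492]), 'joint_torque': array([ 5.62331494e-03, -7.77997112e+01,  1.57030463e+00, -2.58627820e+01,
        1.27034527e-02,  5.44123075e-03,  3.15828822e-05]), 'position': array([ 0.31636056, -0.65187649,  0.24747848]), 'ee_rot': array([ 9.74584248e-01,  2.24020093e-01, -2.34879738e-04, -6.97455122e-04]), 'contact_force': array([ 0.3590457 ,  0.79354139, -0.21890032]), 'wrist_torque': array([-0.00129405,  0.00793012,  0.00687046]), 'grip_force': 0.0, 'grip_width': 0.08547990022743573}
```

View pics/top0.png

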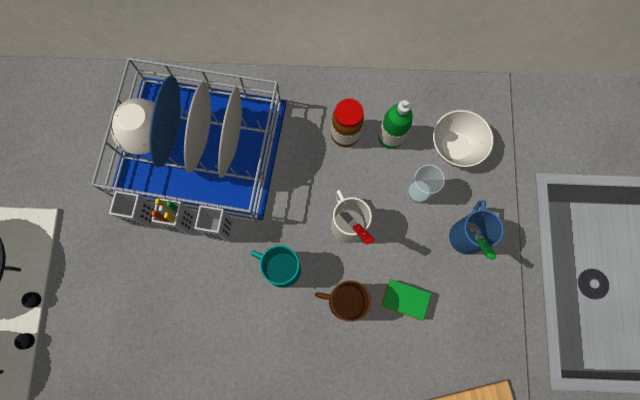

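View pics/side0.png

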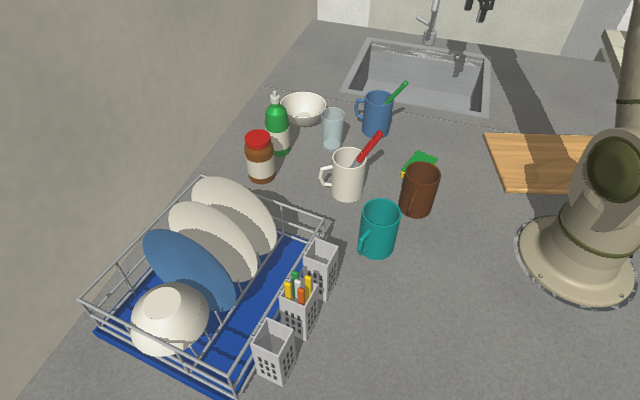

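The top view shows empty cups at about (124,205) and (209,218), with the full cup between them at (163,210). The red handle is at (363,234) on the white mug and the green one at (485,246) on the blue mug. The side view agrees.

```bash
cat > m.py <<'E'
from h import *
def L(n): return dict(np.load(n))
for n in('top','side'):
    f=L(n+'0.npz'); w=cloud(f); c=f['color']; hsv=cv2.cvtColor(c,cv2.COLOR_RGB2HSV)
    H,S,V=[hsv[...,i].astype(int) for i in range(3)]
    red=((H<6)|(H>174))&(S>170)&(V>70); gr=(H>50)&(H<75)&(S>130)&(V>50)
    boxes={'top':{'knife':(345,215,380,250),'fork':(470,228,500,262)},'side':{'knife':(352,125,390,165),'fork':(384,78,412,106)}}[n]
    for k,b in boxes.items():
        m=np.zeros(H.shape,bool); m[b[1]:b[3],b[0]:b[2]]=1; m&=(red if k=='knife' else gr)
        p=w[m]; p=p[~np.isnan(p[:,0])]; p=p[p[:,2]>.08]
        ctr=np.median(p,0); p=p[np.linalg.norm(p-ctr,axis=1)<.06]; mu=p.mean(0); d=np.linalg.svd(p-mu)[2][0]; d*=np.sign(d[2]); s=(p-mu)@d
        print(n,k,m.sum(),len(p),'mean',mu.round(4),'dir',d.round(3),'lean',np.degrees(np.arccos(d[2])).round(1),'top',(mu+d*s.max()).round(4),'low',(mu+d*s.min()).round(4))
    # cups: points of height .125-.14
f=L('top0.npz'); w=cloud(f)
for nm,b in {'left':(105,188,145,222),'full':(148,195,185,228),'right':(190,202,230,238)}.items():
    p=w[b[1]:b[3],b[0]:b[2]].reshape(-1,3); q=p[(p[:,2]>.129)&(p[:,2]<.142)]
    r=cv2.minAreaRect((q[:,:2]*1000).astype(np.float32)); print(nm,len(q),np.median(q[:,2]).round(4),r)
for nm,b in {'white':(325,190,378,245),'blue':(445,200,508,258)}.items():
    p=w[b[1]:b[3],b[0]:b[2]].reshape(-1,3); q=p[(p[:,2]>.109)&(p[:,2]<.120)]
    print(nm,len(q),cv2.minEnclosingCircle((q[:,:2]*1000).astype(np.float32)),np.median(q,0))
E
python3 m.py
```

```text
top knife 189 180 mean [ 0.4955 -0.0686  0.156 ] dir [-0.478 -0.228  0.848] lean 32.0 top [ 0.4772 -0.0774  0.1884] low [ 0.5214 -0.0563  0.11  ]
top fork 199 192 mean [ 0.4761 -0.3125  0.1558] dir [-0.515  0.076  0.854] lean 31.4 top [ 0.4567 -0.3096  0.1881] low [ 0.5043 -0.3167  0.1092]
side knife 204 204 mean [ 0.4967 -0.0632  0.1501] dir [-0.453 -0.229  0.862] lean 30.5 top [ 0.4778 -0.0728  0.1859] low [ 0.519  -0.0519  0.1076]
side fork 104 102 mean [ 0.4779 -0.3076  0.1496] dir [-0.504  0.063  0.861] lean 30.5 top [ 0.456  -0.3049  0.187 ] low [ 0.5023 -0.3106  0.108 ]
left 259 0.1328 ((547.7012329101562, 428.6651611328125), (81.87069702148438, 58.47049331665039), 82.70313262939453)
full 282 0.1333 ((535.8765869140625, 342.24298095703125), (76.63999938964844, 58.846649169921875), 82.36824035644531)
right 261 0.1333 ((523.1158447265625, 249.85633850097656), (78.55221557617188, 58.63437271118164), 82.29148864746094)
white 246 ((539.0985717773438, -49.73126983642578), 40.98023223876953) [ 0.53782118 -0.0501887   0.11430878]
blue 281 ((522.531494140625, -324.8392639160156), 41.486019134521484) [ 0.52223265 -0.32209423  0.11438283]
```

Call:
move_arm --deltas '[{"tz": 1.2, "ty": 2.5, "tx": 0.5}, {"tz": 1.2, "ty": 5, "tx": 1}, {"tz": 1.2, "ty": 7.5, "tx": 1.5}, {"tz": 1.2, "ty": 10, "tx": 2}, {"tz": 1.2, "ty": 12.5, "tx": 2.5}, {"tz": 1.2, "ty": 15, "tx": 3.2}, {"tz": 1.2, "ty": 17.5, "tx": 4, "rx": 0.4, "ry": -0.85}, {"tz": 1.2, "ty": 20, "tx": 4.6, "rx": 0.8, "ry": -1.7}, {"tz": 0.6, "ty": 22.5, "tx": 5.2, "rx": 1.25, "ry": -2.55}, {"tz": 0, "ty": 22.5, "tx": 5.2, "rx": 1.66, "ry": -3.36}, {"tz": 0, "ty": 22.5, "tx": 5.2, "rx": 1.66, "ry": -3.36}, {"tz": 0, "ty": 22.5, "tx": 5.2, "rx": 1.66, "ry": -3.36}, {"tz": 0, "ty": 22.5, "tx": 5.2, "rx": 1.66, "ry": -3.36}, {"tz": 0, "ty": 22.5, "tx": 5.2, "rx": 1.66, "ry": -3.36}, {"tz": 0, "ty": 22.5, "tx": 5.2, "rx": 1.66, "ry": -3.36}]'

```text
$.deltas[0]: bad value
```

```bash
cat > rack.py <<'E'
from h import *
f=dict(np.load('top0.npz')); w=cloud(f)
X=np.array([.991,-.136]);Y=np.array([.136,.991])
for nm,c in {'left':(.5477,.4287),'full':(.5359,.3422),'right':(.5231,.2499)}.items():
    p=w.reshape(-1,3); p=p[(p[:,2]>.12)&(p[:,2]<.145)]; q=p[:,:2]-c; a,b=q@X,q@Y
    print(nm,'x-hist',np.histogram(a[abs(b)<.017],np.arange(-.05,.05,.004))[0],'y-hist',np.histogram(b[(abs(a)<.012)],np.arange(-.05,.05,.004))[0])
E
python3 rack.py
cat > st.py <<'E'
from h import *
from scipy.spatial.transform import Rotation as Ro
s=arm.read_state(); R=Ro.from_quat(s['ee_rot']).as_matrix(); print(s['clock'],s['position'].round(4),'x',R[:,0].round(3),'y',R[:,1].round(3),'z',R[:,2].round(3),'q',s['joint_pos'].round(2),'F',s['contact_force'].round(1),s['grip_width'])
E
python3 st.py
```

```text
left x-hist [ 0  0  0  0  0 40  3  3  2  4  3  2  5  3  5  3 17 28 22 25  0  0  0  0] y-hist [ 0  0  0  0 11 37  1  0  0  0  0  0  0  0  0  0 37 15  0  0  0  0  0  0]
full x-hist [ 0  0  0  0  0 38  9 16  7  6  2 15 11  9 10  6  8 22 20 28  0  0  0  0] y-hist [ 0  0  0  0 38  4 20  4  1 11  3  1 14  1  0  1 24  1  0  0  0  0  0  0]
right x-hist [ 0  0  0  0  0 40  1  0  0  0  1  0  0  0  0  0 16 30 20 26  1  0  0  0] y-hist [ 0  0  0  0  0 34  0  0  0  0  0  0  0  0  0  0 21 19  0  0  0  0  0  0]
0.1 [ 0.3164 -0.6519  0.2475] x [ 0.9    0.437 -0.   ] y [ 0.437 -0.9   -0.001] z [-0.001  0.001 -1.   ] q [ 1.04  0.6  -0.    1.6   0.    0.94 -0.08] F [ 0.4  0.8 -0.2] 0.08547990022743573
```

Call:
move_arm --deltas '[{"tx": 0.5, "ty": 2.5, "tz": 1.2, "rx": 0.0, "ry": 0.0, "rz": 0.0, "grip": 100}]'

```text
clock: 0.22
position: [0.3252, -0.5982, 0.2718]
ee_rot: [0.975, 0.222, -0.002, -0.002]
contact_force: [1.1, 0.1, 1.0]
grip_width: 0.0853
grip_force: 0.0
```

Call:
move_arm --deltas '[{"tx": 0.5, "ty": 2.5, "tz": 0, "rx": 0, "ry": 0, "rz": 0, "grip": 100}, {"tx": 1, "ty": 5, "tz": 0, "rx": 0, "ry": 0, "rz": 0, "grip": 100}, {"tx": 1.5, "ty": 7.5, "tz": 0, "rx": 0, "ry": 0, "rz": 0, "grip": 100}, {"tx": 2, "ty": 10, "tz": 0, "rx": 0, "ry": 0, "rz": 0, "grip": 100}, {"tx": 2.7, "ty": 12.5, "tz": 0, "rx": 0, "ry": 0, "rz": 0, "grip": 100}, {"tx": 3.5, "ty": 15, "tz": 0, "rx": 0.4, "ry": -0.85, "rz": 0, "grip": 100}, {"tx": 4.1, "ty": 17.5, "tz": 0, "rx": 0.8, "ry": -1.7, "rz": 0, "grip": 100}, {"tx": 4.7, "ty": 20, "tz": -0.6, "rx": 1.25, "ry": -2.55, "rz": 0, "grip": 100}, {"tx": 4.7, "ty": 20, "tz": -1.2, "rx": 1.66, "ry": -3.36, "rz": 0, "grip": 100}, {"tx": 4.7, "ty": 20, "tz": -1.2, "rx": 1.66, "ry": -3.36, "rz": 0, "grip": 100}, {"tx": 4.7, "ty": 20, "tz": -1.2, "rx": 1.66, "ry": -3.36, "rz": 0, "grip": 100}, {"tx": 4.7, "ty": 20, "tz": -1.2, "rx": 1.66, "ry": -3.36, "rz": 0, "grip": 100}, {"tx": 4.7, "ty": 20, "tz": -1.2, "rx": 1.66, "ry": -3.36, "rz": 0, "grip": 100}, {"tx": 4.7, "ty": 20, "tz": -1.2, "rx": 1.66, "ry": -3.36, "rz": 0, "grip": 100}]'

```text
clock: 1.98
position: [0.4456, -0.0965, 0.2452]
ee_rot: [0.941, 0.217, 0.252, -0.059]
contact_force: [-0.4, -0.3, 0.2]
grip_width: 0.0855
grip_force: 0.0
```

```bash
python3 st.py; python3 -c "
from h import *
f=grab('wrist'); save(f,'w1'); np.savez('w1.npz',**f)"
```

```text
1.975 [ 0.4456 -0.0965  0.2452] x [0.779 0.379 0.5  ] y [ 0.438 -0.899 -0.002] z [ 0.448  0.221 -0.866] q [ 0.96  0.31 -0.79  2.42 -0.9   0.14  0.  ] F [-0.4 -0.3  0.2] 0.08553621990325089
```

View pics/w1.png

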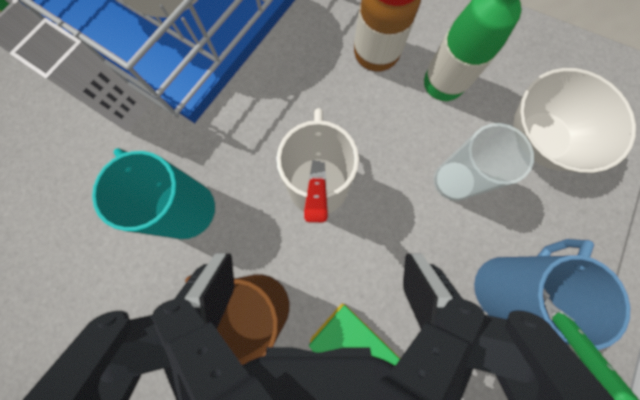

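The wrist view shows the red handle running from (317,180) to (315,220), centred between the fingers at x≈318. I'll measure it from this view.

```bash
cat > wm.py <<'E'
from h import *
import sys
from scipy.spatial.transform import Rotation as Ro
f=dict(np.load(sys.argv[1])); b=list(map(int,sys.argv[3:7])); w=cloud(f); hsv=cv2.cvtColor(f['color'],cv2.COLOR_RGB2HSV); H,S=hsv[...,0],hsv[...,1]
m=(((H<6)|(H>174)) if sys.argv[2]=='r' else ((H>50)&(H<75)))&(S>130); k=np.zeros_like(m); k[b[1]:b[3],b[0]:b[2]]=1; m&=k
p=w[m]; p=p[p[:,2]>.09]; mu=p.mean(0); s=arm.read_state(); T=Ro.from_quat(s['ee_rot']).as_matrix()
l=(p-s['position'])@T; print(len(p),'world mean',mu.round(4),'tool-frame 5/50/95%',np.percentile(l,[3,50,97],axis=0).round(4).tolist())
d=np.linalg.svd(p-mu)[2][0]; print(d.round(3), (T.T@d).round(3))
E
python3 wm.py w1.npz r 290 165 345 235
```

```text
818 world mean [ 0.4902 -0.0717  0.1658] tool-frame 5/50/95% [[-0.0026, -0.01, 0.0706], [0.006, -0.0023, 0.0844], [0.007, 0.0052, 0.1501]]
[-0.502 -0.24   0.831] [-0.066 -0.006 -0.998]
```

Call:
move_arm --deltas '[{"tx": 0.5, "ty": 0.3, "tz": -1, "rx": 0, "ry": 0, "rz": 0, "grip": 100}, {"tx": 1.0, "ty": 0.55, "tz": -2, "rx": 0, "ry": 0, "rz": 0, "grip": 100}, {"tx": 1.5, "ty": 0.8, "tz": -3, "rx": 0, "ry": 0, "rz": 0, "grip": 100}, {"tx": 1.85, "ty": 1, "tz": -3.65, "rx": 0, "ry": 0, "rz": 0, "grip": 100}, {"tx": 1.85, "ty": 1, "tz": -3.65, "rx": 0, "ry": 0, "rz": 0, "grip": 60}, {"tx": 1.85, "ty": 1, "tz": -3.65, "rx": 0, "ry": 0, "rz": 0, "grip": 40}, {"tx": 1.85, "ty": 1, "tz": -3.65, "rx": 0, "ry": 0, "rz": 0, "grip": 0}, {"tx": 1.85, "ty": 1, "tz": -3.65, "rx": 0, "ry": 0, "rz": 0, "grip": 0}, {"tx": 1.85, "ty": 1, "tz": -3.65, "rx": 0, "ry": 0, "rz": 0, "grip": 0}, {"tx": 1.85, "ty": 1, "tz": -3.65, "rx": 0, "ry": 0, "rz": 0, "grip": 0}, {"tx": 1.85, "ty": 1, "tz": -3.65, "rx": 0, "ry": 0, "rz": 0, "grip": 0}, {"tx": 1.85, "ty": 1, "tz": -3.65, "rx": 0, "ry": 0, "rz": 0, "grip": 0}]' --squeeze 50

```text
clock: 3.52
position: [0.5035, -0.0894, 0.1914]
ee_rot: [0.945, 0.223, 0.226, -0.075]
contact_force: [0.0, 0.1, 0.1]
grip_width: -0.0001
grip_force: 0.0
```

```bash
python3 st.py
```

```text
3.525 [ 0.5035 -0.0894  0.1914] x [0.798 0.388 0.461] y [ 0.455 -0.889 -0.041] z [ 0.394  0.243 -0.886] q [ 0.69  0.45 -0.57  2.35 -1.04  0.11  0.13] F [0.  0.1 0.1] -0.0001356121967281253
```

Call:
move_arm --deltas '[{"tx": -0.5, "ty": 0, "tz": 2, "rx": -0.5, "ry": 1, "rz": 0, "grip": 0}, {"tx": -0.5, "ty": 0, "tz": 4, "rx": -1.1, "ry": 2.24, "rz": 0, "grip": 30}, {"tx": -0.5, "ty": 0, "tz": 4, "rx": -1.1, "ry": 2.24, "rz": 0, "grip": 100}, {"tx": -0.5, "ty": 0, "tz": 4, "rx": -1.1, "ry": 2.24, "rz": 0, "grip": 100}, {"tx": -0.5, "ty": 0, "tz": 4, "rx": -1.1, "ry": 2.24, "rz": 0, "grip": 100}, {"tx": -0.5, "ty": 0, "tz": 4, "rx": -1.1, "ry": 2.24, "rz": 0, "grip": 100}]'

```text
clock: 4.28
position: [0.4924, -0.0884, 0.2933]
ee_rot: [0.971, 0.227, 0.06, -0.036]
contact_force: [-0.4, 1.4, -0.7]
grip_width: 0.0851
grip_force: 0.0
```

```bash
python3 st.py; python3 -c "
from h import *
f=grab('wrist'); save(f,'w2'); np.savez('w2.npz',**f)"; python3 wm.py w2.npz r 260 150 380 260
```

```text
4.275 [ 0.4924 -0.0884  0.2933] x [0.89  0.436 0.133] y [ 0.445 -0.895 -0.042] z [ 0.101  0.097 -0.99 ] q [-0.18  0.26  0.39  2.12 -0.32  0.73 -0.68] F [-0.4  1.4 -0.7] 0.08513131174796866
1071 world mean [ 0.4963 -0.069   0.1566] tool-frame 5/50/95% [[-0.0237, -0.0174, 0.1059], [-0.0063, -0.0092, 0.133], [0.0145, -0.0011, 0.1819]]
[-0.477 -0.227  0.849] [-0.411 -0.046 -0.911]
```

Call:
move_arm --deltas '[{"tx": 0, "ty": 0.74, "tz": -1, "rx": -0.27, "ry": -0.13, "rz": 0, "grip": 100}, {"tx": 0, "ty": 0.74, "tz": -2.5, "rx": -0.27, "ry": -0.13, "rz": 0, "grip": 100}, {"tx": 0, "ty": 0.74, "tz": -4, "rx": -0.27, "ry": -0.13, "rz": 0, "grip": 100}, {"tx": 0, "ty": 0.74, "tz": -5.2, "rx": -0.27, "ry": -0.13, "rz": 0, "grip": 100}, {"tx": 0, "ty": 0.74, "tz": -5.65, "rx": -0.27, "ry": -0.13, "rz": 0, "grip": 100}, {"tx": 0, "ty": 0.74, "tz": -5.65, "rx": -0.27, "ry": -0.13, "rz": 0, "grip": 100}]'

```text
clock: 5.08
position: [0.4903, -0.0714, 0.1494]
ee_rot: [0.972, 0.226, 0.062, -0.016]
contact_force: [-0.1, 0.2, 0.7]
grip_width: 0.0855
grip_force: 0.0
```

```bash
python3 st.py; python3 -c "
from h import *
f=grab('wrist'); save(f,'w3'); np.savez('w3.npz',**f)"; python3 wm.py w3.npz r 200 150 440 400
```

```text
5.075 [ 0.4903 -0.0714  0.1494] x [0.89  0.437 0.129] y [ 0.441 -0.897 -0.004] z [ 0.114  0.06  -0.992] q [-0.07  0.47  0.19  2.29 -0.52  0.33 -0.53] F [-0.1  0.2  0.7] 0.08546873934066222
5658 world mean [ 0.4952 -0.0693  0.1587] tool-frame 5/50/95% [[-0.0098, -0.0077, -0.036], [0.0039, 0.0001, -0.0134], [0.0266, 0.0079, 0.0407]]
[-0.464 -0.221  0.858] [-0.398 -0.009 -0.917]
```

View pics/w3.png

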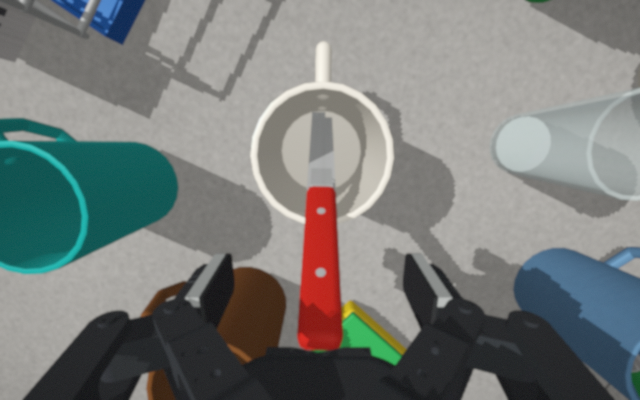

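The wrist view shows the handle, (320,190) to (320,345), centred between the fingers, with the tip inside the white mug at (322,115). I'll close on it and lift.

Call:
move_arm --deltas '[{"tx": 0, "ty": 0, "tz": 0, "rx": 0, "ry": 0, "rz": 0, "grip": 50}, {"tx": 0, "ty": 0, "tz": 0, "rx": 0, "ry": 0, "rz": 0, "grip": 0}, {"tx": 0, "ty": 0, "tz": 0, "rx": 0, "ry": 0, "rz": 0, "grip": 0}, {"tx": 0, "ty": 0, "tz": 0, "rx": 0, "ry": 0, "rz": 0, "grip": 0}, {"tx": 0, "ty": 0, "tz": 0, "rx": 0, "ry": 0, "rz": 0, "grip": 0}, {"tx": 0, "ty": 0, "tz": 0, "rx": 0, "ry": 0, "rz": 0, "grip": 0}, {"tx": 0, "ty": 0, "tz": 0, "rx": 0, "ry": 0, "rz": 0, "grip": 0}, {"tx": 0, "ty": 0, "tz": 0, "rx": 0, "ry": 0, "rz": 0, "grip": 0}]' --squeeze 60

```text
clock: 6.12
position: [0.4912, -0.0709, 0.1502]
ee_rot: [0.972, 0.227, 0.064, -0.016]
contact_force: [0.7, -0.2, 4.3]
grip_width: 0.0174
grip_force: 58.9
```

Call:
move_arm --deltas '[{"tx": -0.1, "ty": -0.05, "tz": 0.5, "rx": 0, "ry": 0, "rz": 0, "grip": 0}, {"tx": -0.25, "ty": -0.12, "tz": 1.25, "rx": 0, "ry": 0, "rz": 0, "grip": 0}, {"tx": -0.4, "ty": -0.2, "tz": 2.25, "rx": 0, "ry": 0, "rz": 0, "grip": 0}, {"tx": -0.6, "ty": -0.3, "tz": 3.5, "rx": 0, "ry": 0, "rz": 0, "grip": 0}, {"tx": -0.8, "ty": -0.4, "tz": 4.75, "rx": 0, "ry": 0, "rz": 0, "grip": 0}, {"tx": -0.8, "ty": -0.4, "tz": 6.0, "rx": 0, "ry": 0, "rz": 0, "grip": 0}, {"tx": -0.8, "ty": -0.4, "tz": 7.25, "rx": 0, "ry": 0, "rz": 0, "grip": 0}, {"tx": -0.8, "ty": -0.4, "tz": 8.5, "rx": 0, "ry": 0, "rz": 0, "grip": 0}, {"tx": -0.8, "ty": -0.4, "tz": 8.5, "rx": 0, "ry": 0, "rz": 0, "grip": 0}, {"tx": -0.8, "ty": -0.4, "tz": 8.5, "rx": 0, "ry": 0, "rz": 0, "grip": 0}]'

```text
clock: 7.38
position: [0.4701, -0.0808, 0.3622]
ee_rot: [0.972, 0.227, 0.063, -0.016]
contact_force: [0.3, 1.0, -0.4]
grip_width: 0.0173
grip_force: 58.6
```

```bash
python3 st.py
cat > held.py <<'E'
from h import *
import sys
from scipy.spatial.transform import Rotation as Ro
# handle axis from wrist view
f=grab('wrist'); w=cloud(f); hsv=cv2.cvtColor(f['color'],cv2.COLOR_RGB2HSV); H,S=hsv[...,0],hsv[...,1]
m=(((H<6)|(H>174)) if sys.argv[1]=='r' else ((H>50)&(H<75)))&(S>130)&(f['z_map']>0)&(f['z_map']<.5)
n,lab,st,_=cv2.connectedComponentsWithStats(m.astype(np.uint8)); i=1+np.argmax(st[1:,4]); p=w[lab==i]
s=arm.read_state(); T=Ro.from_quat(s['ee_rot']).as_matrix(); l=(p-s['position'])@T
l=l[np.abs(l[:,1])<.015]; mu=l.mean(0); d=np.linalg.svd(l-mu)[2][0]; d*=np.sign(d[2]); print(st[i],'tool pct',np.percentile(l,[3,50,97],axis=0).round(4).tolist(),'down-axis tool',d.round(3),'world',(T@d).round(3))
save(f,sys.argv[2]); np.savez(sys.argv[2]+'.npz',**f)
E
python3 held.py r w4
```

```text
7.375 [ 0.4701 -0.0808  0.3622] x [0.889 0.438 0.13 ] y [ 0.443 -0.897 -0.003] z [ 0.115  0.06  -0.992] q [-0.31  0.13  0.47  2.08 -0.18  0.85 -0.85] F [ 0.3  1.  -0.4] 0.01728110463797603
[ 296  189   45  161 5694] tool pct [[-0.0102, -0.0087, -0.036], [0.0035, -0.0005, -0.0133], [0.026, 0.0076, 0.0402]] down-axis tool [0.402 0.002 0.916] world [ 0.462  0.229 -0.857]
```

Call:
move_arm --deltas '[{"tx": 0, "ty": 0.5, "tz": 0.4, "rx": -0.2, "ry": 0.5, "rz": 0, "grip": 0}, {"tx": 0.1, "ty": 2, "tz": 0.4, "rx": -0.6, "ry": 1.2, "rz": 0, "grip": 0}, {"tx": 0.3, "ty": 4, "tz": 0.4, "rx": -1.0, "ry": 2.0, "rz": 0, "grip": 0}, {"tx": 0.7, "ty": 6, "tz": 0.4, "rx": -1.35, "ry": 2.7, "rz": 0, "grip": 0}, {"tx": 1.1, "ty": 8, "tz": 0.4, "rx": -1.69, "ry": 3.42, "rz": 0, "grip": 0}, {"tx": 1.4, "ty": 10, "tz": 0.4, "rx": -1.69, "ry": 3.42, "rz": 0, "grip": 0}, {"tx": 1.7, "ty": 12, "tz": 0.4, "rx": -1.69, "ry": 3.42, "rz": 0, "grip": 0}, {"tx": 2.0, "ty": 14, "tz": 0.4, "rx": -1.69, "ry": 3.42, "rz": 0, "grip": 0}, {"tx": 2.3, "ty": 16, "tz": 0.4, "rx": -1.69, "ry": 3.42, "rz": 0, "grip": 0}, {"tx": 2.6, "ty": 18, "tz": 0.4, "rx": -1.69, "ry": 3.42, "rz": 0, "grip": 0}, {"tx": 2.9, "ty": 19.3, "tz": 0.4, "rx": -1.69, "ry": 3.42, "rz": 0, "grip": 0}, {"tx": 2.9, "ty": 20.15, "tz": 0.4, "rx": -1.69, "ry": 3.42, "rz": 0, "grip": 0}, {"tx": 2.9, "ty": 20.15, "tz": 0.4, "rx": -1.69, "ry": 3.42, "rz": 0, "grip": 0}, {"tx": 2.9, "ty": 20.15, "tz": 0.4, "rx": -1.69, "ry": 3.42, "rz": 0, "grip": 0}, {"tx": 2.9, "ty": 20.15, "tz": 0.4, "rx": -1.69, "ry": 3.42, "rz": 0, "grip": 0}]'

```text
clock: 9.3
position: [0.5439, 0.4213, 0.3732]
ee_rot: [0.955, 0.221, -0.194, 0.044]
contact_force: [-0.2, 0.8, -0.6]
grip_width: 0.0175
grip_force: 58.6
```

```bash
python3 st.py; python3 held.py r w5; python3 -c "
from h import *
f=grab('side'); save(f,'s5'); np.savez('s5.npz',**f)
f=grab('top'); save(f,'t5'); np.savez('t5.npz',**f)
a=cv2.imread('pics/w5.png');b=cv2.imread('pics/s5.png')[120:400,120:520]
c=np.zeros((580,640,3),np.uint8); c[:300]=a[:300]; c[300:580,:400]=b; cv2.imwrite('pics/c5.png',c)"
```

```text
9.3 [0.5439 0.4213 0.3732] x [ 0.827  0.405 -0.391] y [ 0.44  -0.898 -0.001] z [-0.352 -0.171 -0.92 ] q [-0.86  0.65  0.31  1.28 -0.23  1.64 -1.66] F [-0.2  0.8 -0.6] 0.017482659975901912
[ 296  189   45  160 5682] tool pct [[-0.01, -0.0083, -0.0349], [0.0034, -0.0002, -0.0121], [0.0258, 0.008, 0.0411]] down-axis tool [0.402 0.003 0.916] world [ 0.012  0.004 -1.   ]
```

View pics/c5.png

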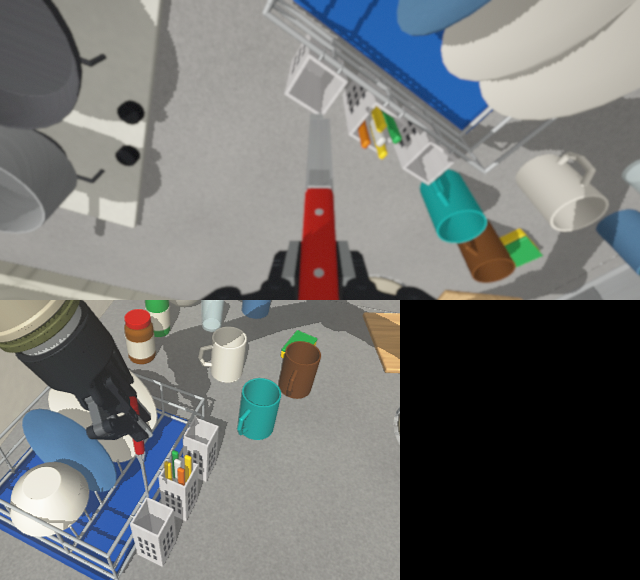

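The knife hangs vertical, tip at about (320,113) in the wrist view, with the left cup's mouth at (315,80). The white mug is upright. Next I'll find the tip and the cup rim in the same view.

```bash
cat > tip.py <<'E'
from h import *
import sys
f=dict(np.load(sys.argv[1])); cup=np.array([float(sys.argv[2]),float(sys.argv[3])]); w=cloud(f).reshape(-1,3); P=arm.read_state()['position']
near=w[np.hypot(w[:,0]-P[0],w[:,1]-P[1])<.035]
for lo,hi in((.17,.2),(.2,.23),(.23,.26),(.26,.3)):
    q=near[(near[:,2]>P[2]-.373+lo)&(near[:,2]<P[2]-.373+hi)]
    if len(q): print(lo,len(q),'mid xy',((np.percentile(q[:,:2],3,0)+np.percentile(q[:,:2],97,0))/2).round(4),'min z',q[:,2].min().round(4))
X=np.array([.991,-.136]);Y=np.array([.136,.991])
p=w[(w[:,2]>.125)&(w[:,2]<.142)]; q=p[:,:2]-cup; a,b=q@X,q@Y
print('x',np.histogram(a[abs(b)<.012],np.arange(-.04,.041,.004))[0]);print('y',np.histogram(b[abs(a)<.012],np.arange(-.04,.041,.004))[0])
E
python3 tip.py w5.npz .5424 .4234
```

```text
0.2 250 mid xy [0.5471 0.4222] min z 0.2043
0.23 406 mid xy [0.5472 0.4222] min z 0.2303
0.26 743 mid xy [0.5471 0.4225] min z 0.2602
x [  0   0   0  10 108   0   0   0   0   0   0   0   0   0   0  38  87  72
  72   0]
y [ 0  0  0  0 99  5  0  0  0  0  0  0  0  0  0  6 82  0  0  0]
```

Call:
move_arm --deltas '[{"tx": -0.2, "ty": 0.05, "tz": 0, "rx": 0, "ry": 0, "rz": 0, "grip": 0}, {"tx": -0.2, "ty": 0.05, "tz": -1, "rx": 0, "ry": 0, "rz": 0, "grip": 0}, {"tx": -0.2, "ty": 0.05, "tz": -2, "rx": 0, "ry": 0, "rz": 0, "grip": 0}, {"tx": -0.2, "ty": 0.05, "tz": -3, "rx": 0, "ry": 0, "rz": 0, "grip": 0}, {"tx": -0.2, "ty": 0.05, "tz": -4, "rx": 0, "ry": 0, "rz": 0, "grip": 0}, {"tx": -0.2, "ty": 0.05, "tz": -5, "rx": 0, "ry": 0, "rz": 0, "grip": 0}, {"tx": -0.2, "ty": 0.05, "tz": -6, "rx": 0, "ry": 0, "rz": 0, "grip": 0}, {"tx": -0.2, "ty": 0.05, "tz": -6.8, "rx": 0, "ry": 0, "rz": 0, "grip": 0}, {"tx": -0.2, "ty": 0.05, "tz": -7.2, "rx": 0, "ry": 0, "rz": 0, "grip": 0}, {"tx": -0.2, "ty": 0.05, "tz": -7.2, "rx": 0, "ry": 0, "rz": 0, "grip": 0}, {"tx": -0.2, "ty": 0.05, "tz": -7.2, "rx": 0, "ry": 0, "rz": 0, "grip": 0}]'

```text
clock: 10.82
position: [0.5389, 0.4243, 0.1935]
ee_rot: [0.954, 0.222, -0.194, 0.044]
contact_force: [-0.3, 0.2, -1.3]
grip_width: 0.0169
grip_force: 58.6
```

```bash
python3 st.py; python3 held.py r w6
```

```text
10.825 [0.5389 0.4243 0.1935] x [ 0.826  0.407 -0.39 ] y [ 0.441 -0.897 -0.002] z [-0.351 -0.17  -0.921] q [-0.85  0.79  0.27  1.46 -0.26  1.32 -1.61] F [-0.3  0.2 -1.3] 0.016923238209074435
[ 296  189   45  160 5668] tool pct [[-0.0099, -0.0086, -0.0348], [0.0034, -0.0005, -0.012], [0.0258, 0.0077, 0.0411]] down-axis tool [0.401 0.003 0.916] world [ 0.011  0.005 -1.   ]
```

Call:
move_arm --deltas '[{"tx": 0, "ty": 0, "tz": -0.15, "rx": 0, "ry": 0, "rz": 0, "grip": 0}, {"tx": 0, "ty": 0, "tz": -0.3, "rx": 0, "ry": 0, "rz": 0, "grip": 0}, {"tx": 0, "ty": 0, "tz": -0.3, "rx": 0, "ry": 0, "rz": 0, "grip": 0}]'

```text
clock: 11.25
position: [0.5383, 0.424, 0.1847]
ee_rot: [0.954, 0.222, -0.195, 0.044]
contact_force: [0.1, 0.7, -0.2]
grip_width: 0.0176
grip_force: 58.5
```

Call:
move_arm --deltas '[{"tx": 0, "ty": 0, "tz": -0.06, "rx": 0, "ry": 0, "rz": 0, "grip": 0}, {"tx": 0, "ty": 0, "tz": -0.06, "rx": 0, "ry": 0, "rz": 0, "grip": 0}]'

```text
clock: 11.5
position: [0.5385, 0.4241, 0.1835]
ee_rot: [0.954, 0.222, -0.195, 0.044]
contact_force: [0.4, -0.0, -0.1]
grip_width: 0.0176
grip_force: 58.6
```

Call:
move_arm --deltas '[{"tx": 0, "ty": 0, "tz": -0.06, "rx": 0, "ry": 0, "rz": 0, "grip": 0}, {"tx": 0, "ty": 0, "tz": -0.06, "rx": 0, "ry": 0, "rz": 0, "grip": 0}]'

```text
clock: 11.75
position: [0.5384, 0.4241, 0.182]
ee_rot: [0.954, 0.222, -0.195, 0.044]
contact_force: [0.3, -0.3, -1.0]
grip_width: 0.0173
grip_force: 58.6
```

Call:
move_arm --deltas '[{"tx": 0, "ty": 0, "tz": -0.06, "rx": 0, "ry": 0, "rz": 0, "grip": 0}, {"tx": 0, "ty": 0, "tz": -0.06, "rx": 0, "ry": 0, "rz": 0, "grip": 0}]'

```text
clock: 12.0
position: [0.5387, 0.4242, 0.1818]
ee_rot: [0.954, 0.222, -0.194, 0.044]
contact_force: [-1.0, 0.9, 6.2]
grip_width: 0.0173
grip_force: 59.5
```

Call:
move_arm --deltas '[{"tx": 0, "ty": 0, "tz": 0, "rx": 0, "ry": 0, "rz": 0, "grip": 30}, {"tx": 0, "ty": 0, "tz": 0, "rx": 0, "ry": 0, "rz": 0, "grip": 45}, {"tx": 0, "ty": 0, "tz": 0, "rx": 0, "ry": 0, "rz": 0, "grip": 60}, {"tx": 0, "ty": 0, "tz": 0, "rx": 0, "ry": 0, "rz": 0, "grip": 60}, {"tx": 0, "ty": 0, "tz": 0, "rx": 0, "ry": 0, "rz": 0, "grip": 60}, {"tx": 0, "ty": 0, "tz": 0.7, "rx": 0, "ry": 0, "rz": 0, "grip": 60}, {"tx": 0, "ty": 0, "tz": 1.8, "rx": 0, "ry": 0, "rz": 0, "grip": 60}, {"tx": 0, "ty": 0, "tz": 3, "rx": 0, "ry": 0, "rz": 0, "grip": 60}, {"tx": 0, "ty": 0, "tz": 4.5, "rx": 0, "ry": 0, "rz": 0, "grip": 60}, {"tx": 0, "ty": 0, "tz": 6, "rx": 0, "ry": 0, "rz": 0, "grip": 60}, {"tx": 0, "ty": 0, "tz": 6, "rx": 0, "ry": 0, "rz": 0, "grip": 60}]'

```text
clock: 13.38
position: [0.5396, 0.4244, 0.3353]
ee_rot: [0.955, 0.222, -0.192, 0.043]
contact_force: [0.2, -0.2, -0.6]
grip_width: 0.0512
grip_force: 0.0
```

```bash
python3 st.py; python3 -c "
from h import *
f=grab('wrist'); save(f,'w7'); np.savez('w7.npz',**f)
f=grab('side'); save(f,'s7')
a=cv2.imread('pics/w7.png');b=cv2.imread('pics/s7.png')[120:400,120:520]
c=np.zeros((580,640,3),np.uint8); c[:300]=a[:300]; c[300:580,:400]=b; cv2.imwrite('pics/c7.png',c)"
```

```text
13.375 [0.5396 0.4244 0.3353] x [ 0.828  0.408 -0.385] y [ 0.441 -0.897 -0.003] z [-0.347 -0.167 -0.923] q [-0.86  0.67  0.3   1.33 -0.24  1.56 -1.65] F [ 0.2 -0.2 -0.6] 0.05118390356669257
```

View pics/c7.png

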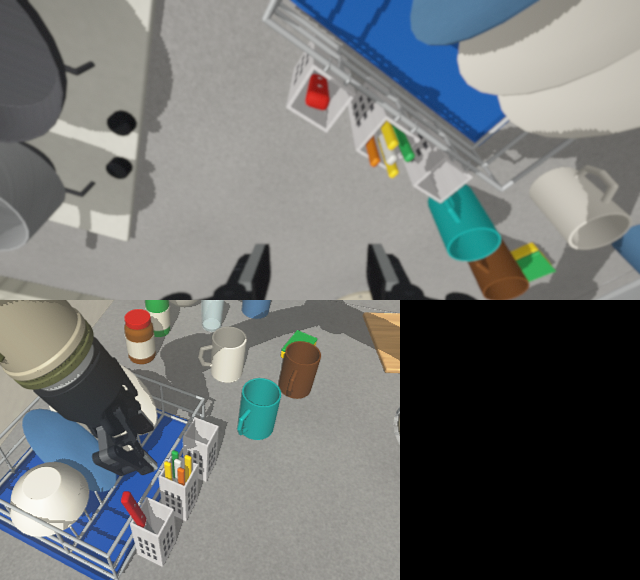

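The red handle stands in the left cup at (318,90) in the wrist view. The side view shows the mugs upright. Now the fork.

```bash
cat > go.py <<'E'
from h import *
import sys
from scipy.spatial.transform import Rotation as Ro
# go.py az tilt(deg, +outward) x y z : delta in move units
az,t=np.radians(float(sys.argv[1])),np.radians(float(sys.argv[2])); P=np.array(list(map(float,sys.argv[3:6])))
h=np.array([np.cos(az),np.sin(az),0]); z=np.sin(t)*h-np.cos(t)*np.array([0,0,1]); y=np.array([np.sin(az),-np.cos(az),0]); x=np.cross(y,z)
s=arm.read_state(); D=Ro.from_matrix(np.c_[x,y,z])*Ro.from_quat(s['ee_rot']).inv()
print('rot',(np.degrees(D.as_rotvec())/8).round(2),'shift',((P-s['position'])/.025).round(2))
E
python3 go.py -8 8 .474 -.3105 .28
```

```text
rot [ 0.6  -3.88 -4.17] shift [ -2.58 -29.38  -2.07]
```

Call:
move_arm --deltas '[{"tx": 0, "ty": -0.6, "tz": 0.8, "rx": 0, "ry": 0, "rz": 0, "grip": 60}, {"tx": 0, "ty": -2, "tz": 1.4, "rx": 0, "ry": 0, "rz": 0, "grip": 60}, {"tx": -0.2, "ty": -4, "tz": 1.4, "rx": 0.06, "ry": -0.4, "rz": -0.42, "grip": 60}, {"tx": -0.4, "ty": -6, "tz": 1.4, "rx": 0.12, "ry": -0.78, "rz": -0.84, "grip": 60}, {"tx": -0.6, "ty": -8, "tz": 1.4, "rx": 0.18, "ry": -1.16, "rz": -1.25, "grip": 100}, {"tx": -0.8, "ty": -10, "tz": 1.4, "rx": 0.24, "ry": -1.55, "rz": -1.67, "grip": 100}, {"tx": -1.0, "ty": -12, "tz": 1.4, "rx": 0.3, "ry": -1.94, "rz": -2.09, "grip": 100}, {"tx": -1.2, "ty": -14, "tz": 1.4, "rx": 0.36, "ry": -2.33, "rz": -2.5, "grip": 100}, {"tx": -1.4, "ty": -16, "tz": 1.4, "rx": 0.42, "ry": -2.72, "rz": -2.92, "grip": 100}, {"tx": -1.6, "ty": -18, "tz": 1.4, "rx": 0.48, "ry": -3.1, "rz": -3.34, "grip": 100}, {"tx": -1.8, "ty": -20, "tz": 1.4, "rx": 0.54, "ry": -3.49, "rz": -3.75, "grip": 100}, {"tx": -2.0, "ty": -22, "tz": 1.4, "rx": 0.6, "ry": -3.88, "rz": -4.17, "grip": 100}, {"tx": -2.2, "ty": -24, "tz": 1.0, "rx": 0.6, "ry": -3.88, "rz": -4.17, "grip": 100}, {"tx": -2.4, "ty": -26, "tz": 0.5, "rx": 0.6, "ry": -3.88, "rz": -4.17, "grip": 100}, {"tx": -2.58, "ty": -28, "tz": -0.5, "rx": 0.6, "ry": -3.88, "rz": -4.17, "grip": 100}, {"tx": -2.58, "ty": -29.38, "tz": -1.5, "rx": 0.6, "ry": -3.88, "rz": -4.17, "grip": 100}, {"tx": -2.58, "ty": -29.38, "tz": -2.07, "rx": 0.6, "ry": -3.88, "rz": -4.17, "grip": 100}, {"tx": -2.58, "ty": -29.38, "tz": -2.07, "rx": 0.6, "ry": -3.88, "rz": -4.17, "grip": 100}, {"tx": -2.58, "ty": -29.38, "tz": -2.07, "rx": 0.6, "ry": -3.88, "rz": -4.17, "grip": 100}]'

```text
clock: 15.85
position: [0.4742, -0.3095, 0.2796]
ee_rot: [0.995, -0.069, 0.069, 0.005]
contact_force: [-0.9, 0.3, 1.0]
grip_width: 0.0853
grip_force: 0.0
```

```bash
python3 st.py; python3 held.py g w8; python3 wm.py w8.npz g 230 100 410 300
```

```text
15.85 [ 0.4742 -0.3095  0.2796] x [ 0.981 -0.137  0.138] y [-0.138 -0.99   0.001] z [ 0.137 -0.02  -0.99 ] q [ 0.07  0.37  0.59  2.04 -0.42  0.7  -0.78] F [-0.9  0.3  1. ] 0.08531584822400179held.py:9: RuntimeWarning: Mean of empty slice.
  l=l[np.abs(l[:,1])<.015]; mu=l.mean(0); d=np.linalg.svd(l-mu)[2][0]; d*=np.sign(d[2]); print(st[i],'tool pct',np.percentile(l,[3,50,97],axis=0).round(4).tolist(),'down-axis tool',d.round(3),'world',(T@d).round(3))
  ret = um.true_divide(
Traceback (most recent call last):
  File "held.py", line 9, in <module>
    l=l[np.abs(l[:,1])<.015]; mu=l.mean(0); d=np.linalg.svd(l-mu)[2][0]; d*=np.sign(d[2]); print(st[i],'tool pct',np.percentile(l,[3,50,97],axis=0).round(4).tolist(),'down-axis tool',d.round(3),'world',(T@d).round(3))
                                                                                                                  ~~~~~~~~~~~~~^^^^^^^^^^^^^^^^^^^^
IndexError: index -1 is out of bounds for axis 0 with size 0
Traceback (most recent call last):
  File "wm.py", line 4, in <module>
    f=dict(np.load(sys.argv[1])); b=list(map(int,sys.argv[3:7])); w=cloud(f); hsv=cv2.cvtColor(f['color'],cv2.COLOR_RGB2HSV); H,S=hsv[...,0],hsv[...,1]
           ~~~~~~~^^^^^^^^^^^^^
FileNotFoundError: [Errno 2] No such file or directory: 'w8.npz'
```

```bash
python3 -c "
from h import *
f=grab('wrist'); save(f,'w8'); np.savez('w8.npz',**f)"; python3 wm.py w8.npz g 270 130 370 270
```

```text
1144 world mean [ 0.4767 -0.315   0.1563] tool-frame 5/50/95% [[-0.0319, -0.0024, 0.0914], [-0.015, 0.0049, 0.1196], [0.0047, 0.0124, 0.1685]]
[-0.509  0.094  0.855] [-0.393 -0.022 -0.919]
```

View pics/w8.png

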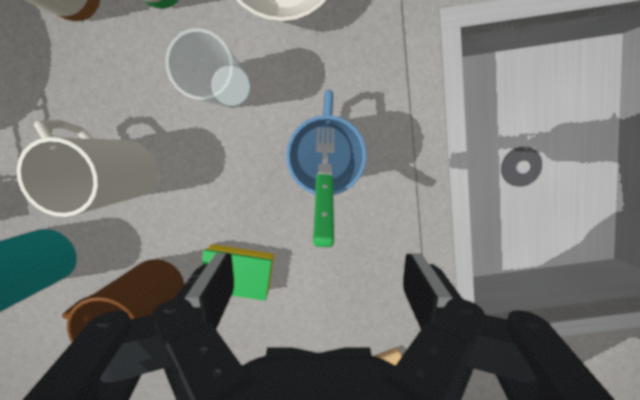

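The wrist view shows the green handle from (323,172) to (323,245), with the tines in the blue mug at (325,140). It is about 5 mm off the centre line.

Call:
move_arm --deltas '[{"tx": -0.16, "ty": -0.18, "tz": -1, "rx": 0, "ry": 0, "rz": 0, "grip": 100}, {"tx": -0.16, "ty": -0.18, "tz": -2.5, "rx": 0, "ry": 0, "rz": 0, "grip": 100}, {"tx": -0.16, "ty": -0.18, "tz": -4, "rx": 0, "ry": 0, "rz": 0, "grip": 100}, {"tx": -0.16, "ty": -0.18, "tz": -4.9, "rx": 0, "ry": 0, "rz": 0, "grip": 100}, {"tx": -0.16, "ty": -0.18, "tz": -5.2, "rx": 0, "ry": 0, "rz": 0, "grip": 100}, {"tx": -0.16, "ty": -0.18, "tz": -5.2, "rx": 0, "ry": 0, "rz": 0, "grip": 100}, {"tx": -0.16, "ty": -0.18, "tz": -5.2, "rx": 0, "ry": 0, "rz": 0, "grip": 100}]'

```text
clock: 16.82
position: [0.4706, -0.315, 0.15]
ee_rot: [0.995, -0.069, 0.07, 0.006]
contact_force: [0.6, -1.0, 0.3]
grip_width: 0.0854
grip_force: 0.0
```

```bash
python3 st.py; python3 -c "
from h import *
f=grab('wrist'); save(f,'w9'); np.savez('w9.npz',**f)"; python3 wm.py w9.npz g 275 150 370 400
```

```text
16.825 [ 0.4706 -0.315   0.15  ] x [ 0.981 -0.137  0.139] y [-0.139 -0.99   0.002] z [ 0.138 -0.021 -0.99 ] q [ 0.26  0.54  0.37  2.16 -0.64  0.42 -0.56] F [ 0.6 -1.   0.3] 0.08536851940772013
5401 world mean [ 0.4752 -0.315   0.1592] tool-frame 5/50/95% [[-0.0093, -0.0083, -0.0369], [0.0039, -0.0007, -0.0144], [0.0256, 0.0071, 0.0401]]
[-0.498  0.095  0.862] [-0.382 -0.023 -0.924]
```

Centred, and the tool-frame numbers match the knife's. I'll close and lift.

Call:
move_arm --deltas '[{"tx": 0, "ty": 0, "tz": 0, "rx": 0, "ry": 0, "rz": 0, "grip": 50}, {"tx": 0, "ty": 0, "tz": 0, "rx": 0, "ry": 0, "rz": 0, "grip": 0}, {"tx": 0, "ty": 0, "tz": 0, "rx": 0, "ry": 0, "rz": 0, "grip": 0}, {"tx": 0, "ty": 0, "tz": 0, "rx": 0, "ry": 0, "rz": 0, "grip": 0}, {"tx": 0, "ty": 0, "tz": 0, "rx": 0, "ry": 0, "rz": 0, "grip": 0}, {"tx": 0, "ty": 0, "tz": 0, "rx": 0, "ry": 0, "rz": 0, "grip": 0}, {"tx": 0, "ty": 0, "tz": 0, "rx": 0, "ry": 0, "rz": 0, "grip": 0}, {"tx": 0, "ty": 0, "tz": 0, "rx": 0, "ry": 0, "rz": 0, "grip": 0}]' --squeeze 60

```text
clock: 17.88
position: [0.47, -0.315, 0.1489]
ee_rot: [0.995, -0.07, 0.069, 0.005]
contact_force: [-0.1, -0.5, 0.0]
grip_width: 0.0172
grip_force: 58.3
```

Call:
move_arm --deltas '[{"tx": -0.1, "ty": 0.02, "tz": 0.5, "rx": 0, "ry": 0, "rz": 0, "grip": 0}, {"tx": -0.27, "ty": 0.04, "tz": 1.25, "rx": 0, "ry": 0, "rz": 0, "grip": 0}, {"tx": -0.45, "ty": 0.07, "tz": 2.25, "rx": 0, "ry": 0, "rz": 0, "grip": 0}, {"tx": -0.65, "ty": 0.1, "tz": 3.5, "rx": 0, "ry": 0, "rz": 0, "grip": 0}, {"tx": -0.85, "ty": 0.13, "tz": 4.75, "rx": 0, "ry": 0, "rz": 0, "grip": 0}, {"tx": -0.85, "ty": 0.13, "tz": 6.0, "rx": 0, "ry": 0, "rz": 0, "grip": 0}, {"tx": -0.85, "ty": 0.13, "tz": 7.25, "rx": 0, "ry": 0, "rz": 0, "grip": 0}, {"tx": -0.85, "ty": 0.13, "tz": 8.9, "rx": 0, "ry": 0, "rz": 0, "grip": 0}, {"tx": -0.85, "ty": 0.13, "tz": 8.9, "rx": 0, "ry": 0, "rz": 0, "grip": 0}, {"tx": -0.85, "ty": 0.13, "tz": 8.9, "rx": 0, "ry": 0, "rz": 0, "grip": 0}]'

```text
clock: 19.12
position: [0.4482, -0.3111, 0.3713]
ee_rot: [0.995, -0.069, 0.069, 0.005]
contact_force: [-0.3, 0.0, 0.0]
grip_width: 0.017
grip_force: 58.4
```

```bash
python3 st.py; python3 held.py g w10; python3 go.py -8 -22 .518 .2456 .373
```

```text
19.125 [ 0.4482 -0.3111  0.3713] x [ 0.981 -0.138  0.138] y [-0.139 -0.99   0.   ] z [ 0.136 -0.02  -0.99 ] q [-0.01  0.24  0.69  1.96 -0.28  0.89 -0.89] F [-0.3  0.   0. ] 0.017024586374812807
[ 296  189   45  162 5644] tool pct [[-0.0084, -0.0077, -0.0382], [0.0045, 0.0002, -0.0155], [0.0264, 0.0082, 0.0378]] down-axis tool [0.387 0.006 0.922] world [ 0.504 -0.077 -0.86 ]
rot [ 0.52  3.69 -0.  ] shift [ 2.8  22.27  0.09]
```

Call:
move_arm --deltas '[{"tx": 0, "ty": 0.5, "tz": 0.1, "rx": 0.05, "ry": 0.4, "rz": 0, "grip": 0}, {"tx": 0.1, "ty": 2, "tz": 0.1, "rx": 0.18, "ry": 1.2, "rz": 0, "grip": 0}, {"tx": 0.3, "ty": 4, "tz": 0.1, "rx": 0.3, "ry": 2.0, "rz": 0, "grip": 0}, {"tx": 0.6, "ty": 6, "tz": 0.1, "rx": 0.42, "ry": 2.9, "rz": 0, "grip": 0}, {"tx": 0.9, "ty": 8, "tz": 0.1, "rx": 0.55, "ry": 3.75, "rz": 0, "grip": 0}, {"tx": 1.2, "ty": 10, "tz": 0.1, "rx": 0.55, "ry": 3.75, "rz": 0, "grip": 0}, {"tx": 1.5, "ty": 12, "tz": 0.1, "rx": 0.55, "ry": 3.75, "rz": 0, "grip": 0}, {"tx": 1.8, "ty": 14, "tz": 0.1, "rx": 0.55, "ry": 3.75, "rz": 0, "grip": 0}, {"tx": 2.1, "ty": 16, "tz": 0.1, "rx": 0.55, "ry": 3.75, "rz": 0, "grip": 0}, {"tx": 2.4, "ty": 18, "tz": 0.1, "rx": 0.55, "ry": 3.75, "rz": 0, "grip": 0}, {"tx": 2.65, "ty": 20, "tz": 0.1, "rx": 0.55, "ry": 3.75, "rz": 0, "grip": 0}, {"tx": 2.65, "ty": 21.5, "tz": 0.1, "rx": 0.55, "ry": 3.75, "rz": 0, "grip": 0}, {"tx": 2.65, "ty": 22.27, "tz": 0.1, "rx": 0.55, "ry": 3.75, "rz": 0, "grip": 0}, {"tx": 2.65, "ty": 22.27, "tz": 0.1, "rx": 0.55, "ry": 3.75, "rz": 0, "grip": 0}, {"tx": 2.65, "ty": 22.27, "tz": 0.1, "rx": 0.55, "ry": 3.75, "rz": 0, "grip": 0}, {"tx": 2.65, "ty": 22.27, "tz": 0.1, "rx": 0.55, "ry": 3.75, "rz": 0, "grip": 0}]'

```text
clock: 21.18
position: [0.5153, 0.2434, 0.3741]
ee_rot: [0.979, -0.07, -0.193, -0.015]
contact_force: [-0.0, -0.2, -0.8]
grip_width: 0.017
grip_force: 58.5
```

```bash
python3 st.py; python3 held.py g w11;  python3 tip.py w11.npz .518 .2456
```

```text
21.175 [0.5153 0.2434 0.3741] x [ 0.915 -0.131 -0.381] y [-0.142 -0.99  -0.002] z [-0.377  0.056 -0.925] q [-0.78  0.48  0.54  1.64 -0.39  1.47 -1.84] F [-0.  -0.2 -0.8] 0.0169970693584593
[ 296  188   45  164 5662] tool pct [[-0.0086, -0.0073, -0.0371], [0.0045, 0.0006, -0.0146], [0.0265, 0.0085, 0.0391]] down-axis tool [0.385 0.006 0.923] world [ 0.004 -0.005 -1.   ]
0.2 198 mid xy [0.5197 0.2412] min z 0.2061
0.23 380 mid xy [0.5201 0.2413] min z 0.2314
0.26 411 mid xy [0.5194 0.2414] min z 0.2612
x [  0   0   0  14 116   0   0   0   0   0   0   0   0   0   0  47  93  77
  77   0]
y [ 0  0  0  2 69  0  0  0  0  0  0  0  0  0  0 41 36  0  0  0]
```

View pics/w11.png

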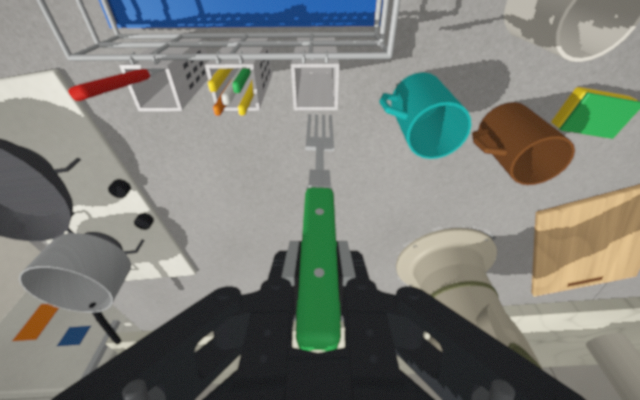

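The wrist view shows the fork vertical, tines at (320,125), just in front of the right cup's mouth at (315,87). The knife stands in the left cup. I'll correct by about 4 mm in y and lower.

Call:
move_arm --deltas '[{"tx": -0.08, "ty": 0.17, "tz": 0, "rx": 0, "ry": 0, "rz": 0, "grip": 0}, {"tx": -0.08, "ty": 0.17, "tz": -1, "rx": 0, "ry": 0, "rz": 0, "grip": 0}, {"tx": -0.08, "ty": 0.17, "tz": -2, "rx": 0, "ry": 0, "rz": 0, "grip": 0}, {"tx": -0.08, "ty": 0.17, "tz": -3, "rx": 0, "ry": 0, "rz": 0, "grip": 0}, {"tx": -0.08, "ty": 0.17, "tz": -4, "rx": 0, "ry": 0, "rz": 0, "grip": 0}, {"tx": -0.08, "ty": 0.17, "tz": -5, "rx": 0, "ry": 0, "rz": 0, "grip": 0}, {"tx": -0.08, "ty": 0.17, "tz": -6, "rx": 0, "ry": 0, "rz": 0, "grip": 0}, {"tx": -0.08, "ty": 0.17, "tz": -6.8, "rx": 0, "ry": 0, "rz": 0, "grip": 0}, {"tx": -0.08, "ty": 0.17, "tz": -7.2, "rx": 0, "ry": 0, "rz": 0, "grip": 0}, {"tx": -0.08, "ty": 0.17, "tz": -7.3, "rx": 0, "ry": 0, "rz": 0, "grip": 0}, {"tx": -0.08, "ty": 0.17, "tz": -7.3, "rx": 0, "ry": 0, "rz": 0, "grip": 0}]'

```text
clock: 22.6
position: [0.5133, 0.2494, 0.1918]
ee_rot: [0.979, -0.068, -0.193, -0.015]
contact_force: [-0.4, -0.0, -0.6]
grip_width: 0.0173
grip_force: 58.5
```

Call:
move_arm --deltas '[{"tx": 0, "ty": 0, "tz": -0.1, "rx": 0, "ry": 0, "rz": 0, "grip": 0}, {"tx": 0, "ty": 0, "tz": -0.1, "rx": 0, "ry": 0, "rz": 0, "grip": 0}]'

```text
clock: 22.85
position: [0.513, 0.2495, 0.1891]
ee_rot: [0.979, -0.068, -0.193, -0.015]
contact_force: [0.2, -0.4, 0.7]
grip_width: 0.0174
grip_force: 58.5
```

Call:
move_arm --deltas '[{"tx": 0, "ty": 0, "tz": -0.06, "rx": 0, "ry": 0, "rz": 0, "grip": 0}, {"tx": 0, "ty": 0, "tz": -0.06, "rx": 0, "ry": 0, "rz": 0, "grip": 0}]'

```text
clock: 23.1
position: [0.5129, 0.2494, 0.1873]
ee_rot: [0.979, -0.068, -0.194, -0.015]
contact_force: [0.0, -0.7, 0.1]
grip_width: 0.0172
grip_force: 58.5
```

Call:
move_arm --deltas '[{"tx": 0, "ty": 0, "tz": -0.1, "rx": 0, "ry": 0, "rz": 0, "grip": 0}, {"tx": 0, "ty": 0, "tz": -0.1, "rx": 0, "ry": 0, "rz": 0, "grip": 0}]'

```text
clock: 23.35
position: [0.5129, 0.2493, 0.1847]
ee_rot: [0.979, -0.068, -0.194, -0.014]
contact_force: [0.1, 0.2, -0.1]
grip_width: 0.017
grip_force: 58.5
```

Call:
move_arm --deltas '[{"tx": 0, "ty": 0, "tz": -0.06, "rx": 0, "ry": 0, "rz": 0, "grip": 0}, {"tx": 0, "ty": 0, "tz": -0.06, "rx": 0, "ry": 0, "rz": 0, "grip": 0}]'

```text
clock: 23.6
position: [0.5129, 0.2494, 0.1833]
ee_rot: [0.979, -0.068, -0.194, -0.015]
contact_force: [0.3, 0.0, -1.1]
grip_width: 0.0172
grip_force: 58.5
```

Call:
move_arm --deltas '[{"tx": 0, "ty": 0, "tz": -0.05, "rx": 0, "ry": 0, "rz": 0, "grip": 0}, {"tx": 0, "ty": 0, "tz": -0.05, "rx": 0, "ry": 0, "rz": 0, "grip": 0}]'

```text
clock: 23.85
position: [0.5129, 0.2494, 0.182]
ee_rot: [0.979, -0.068, -0.194, -0.015]
contact_force: [-0.2, -0.1, -0.3]
grip_width: 0.0172
grip_force: 58.5
```

Call:
move_arm --deltas '[{"tx": 0, "ty": 0, "tz": -0.06, "rx": 0, "ry": 0, "rz": 0, "grip": 0}, {"tx": 0, "ty": 0, "tz": -0.06, "rx": 0, "ry": 0, "rz": 0, "grip": 0}]'

```text
clock: 24.1
position: [0.513, 0.2494, 0.1806]
ee_rot: [0.979, -0.068, -0.194, -0.015]
contact_force: [0.2, -0.0, -1.2]
grip_width: 0.0172
grip_force: 58.7
```

Call:
move_arm --deltas '[{"tx": 0, "ty": 0, "tz": -0.05, "rx": 0, "ry": 0, "rz": 0, "grip": 0}, {"tx": 0, "ty": 0, "tz": -0.05, "rx": 0, "ry": 0, "rz": 0, "grip": 0}]'

```text
clock: 24.35
position: [0.5132, 0.2494, 0.1804]
ee_rot: [0.979, -0.068, -0.194, -0.015]
contact_force: [-0.8, -0.4, 9.3]
grip_width: 0.0173
grip_force: 59.8
```

Floor contact at 9 N. I'll release and withdraw straight up.

Call:
move_arm --deltas '[{"tx": 0, "ty": 0, "tz": 0, "rx": 0, "ry": 0, "rz": 0, "grip": 30}, {"tx": 0, "ty": 0, "tz": 0, "rx": 0, "ry": 0, "rz": 0, "grip": 45}, {"tx": 0, "ty": 0, "tz": 0, "rx": 0, "ry": 0, "rz": 0, "grip": 60}, {"tx": 0, "ty": 0, "tz": 0, "rx": 0, "ry": 0, "rz": 0, "grip": 60}, {"tx": 0, "ty": 0, "tz": 0, "rx": 0, "ry": 0, "rz": 0, "grip": 60}, {"tx": 0, "ty": 0, "tz": 0.7, "rx": 0, "ry": 0, "rz": 0, "grip": 60}, {"tx": 0, "ty": 0, "tz": 1.8, "rx": 0, "ry": 0, "rz": 0, "grip": 60}, {"tx": 0, "ty": 0, "tz": 3, "rx": 0, "ry": 0, "rz": 0, "grip": 60}, {"tx": 0, "ty": 0, "tz": 4.5, "rx": 0, "ry": 0, "rz": 0, "grip": 60}, {"tx": 0, "ty": 0, "tz": 6.5, "rx": 0, "ry": 0, "rz": 0, "grip": 60}, {"tx": -1, "ty": -2, "tz": 7.5, "rx": 0, "ry": 0, "rz": 0, "grip": 60}, {"tx": -2, "ty": -4, "tz": 7.5, "rx": 0, "ry": 0, "rz": 0, "grip": 60}, {"tx": -2, "ty": -6, "tz": 7.5, "rx": 0, "ry": 0, "rz": 0, "grip": 60}, {"tx": -2, "ty": -8, "tz": 7.5, "rx": 0, "ry": 0, "rz": 0, "grip": 60}, {"tx": -2, "ty": -8, "tz": 7.5, "rx": 0, "ry": 0, "rz": 0, "grip": 60}]'

```text
clock: 26.22
position: [0.4627, 0.0454, 0.3685]
ee_rot: [0.979, -0.072, -0.193, -0.015]
contact_force: [0.4, -0.0, 0.3]
grip_width: 0.0515
grip_force: 0.0
```

```bash
python3 -c "
from h import *
f=grab('side'); w=cloud(f); hsv=cv2.cvtColor(f['color'],cv2.COLOR_RGB2HSV); H,S=hsv[...,0],hsv[...,1]
for n,m in(('knife',((H<6)|(H>174))&(S>150)),('fork',(H>50)&(H<75)&(S>130))):
    for c in((.5424,.4234),(.518,.2456)):
        q=w[m]; q=q[(np.hypot(q[:,0]-c[0],q[:,1]-c[1])<.045)&(q[:,2]>.1)]
        if len(q)>20: print(n,c,len(q),'top z',np.percentile(q[:,2],98).round(4),q.mean(0).round(3))
save(f,'s12'); g=grab('top'); save(g,'t12')
a=cv2.imread('pics/s12.png')[:300]; b=cv2.imread('pics/t12.png')[40:340]
cv2.imwrite('pics/c12.png',np.vstack([a,b]));cv2.imwrite('pics/s12c.png',cv2.resize(cv2.imread('pics/s12.png')[190:400,200:400],None,fx=2.8,fy=2.8))"
```

```text
knife (0.5424, 0.4234) 334 top z 0.2167 [0.563 0.442 0.183]
fork (0.518, 0.2456) 296 top z 0.2169 [0.539 0.248 0.178]
```

View pics/c12.png

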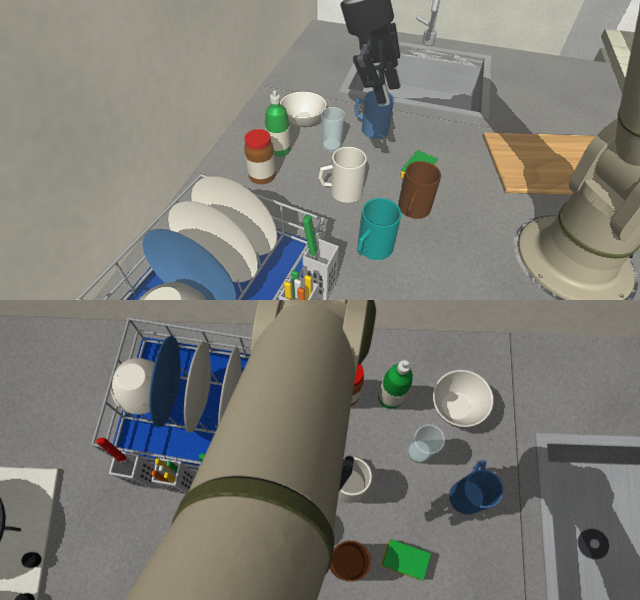

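View pics/s12c.png

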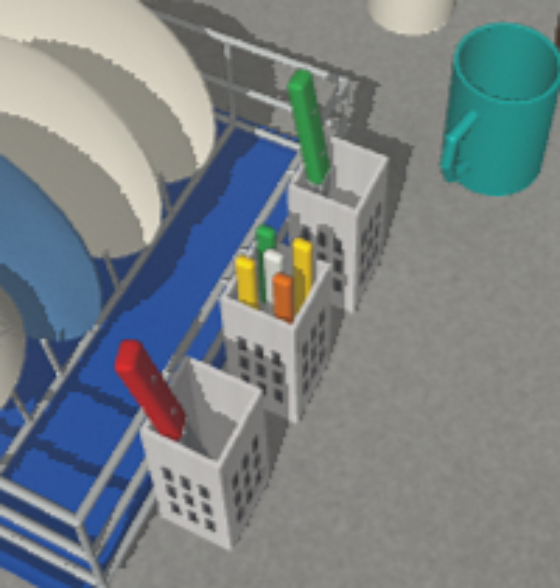

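The knife stands in the left cup and the fork in the right. Their tops are at z≈0.217 (0.218 is expected for tips on the floor), the mugs are upright, and the other objects look where they were. The arm is clear, so I'm handing in.

```bash
python3 -c "
from workcell import arm
print(arm.job_done())"
```

```text
the job is handed in; nothing more can be done
None
```

The knife is in the left utensil cup and the fork in the right, both tips down on the cup floor. Both mugs are upright, nothing else appears to have moved, and the job was handed in after about 26 s of robot time; no verdict came back.

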